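# Hold the fresh sample cell in the light

### The job

First take the finished tall cell off the platform of the light bench and drop it into the slatted crate. Then pick up the short cell from the table with the fingers on its frosted faces only, never touching its clear windows, and, as it is too short to stand in the light, hold it upright in the air above the middle of the platform, with the light beam passing squarely through the middle of both clear windows. Finish while still holding it there, and do not knock over the jar or the water bottle.

Things in the scene. Friction and masses are not known exactly. Their poses are not given: they have to be found in the camera images.
- short_cell: Closed box-shaped cell, 34 by 44 mm from above, 80 mm tall plus a 5 mm white stopper set in from the faces. Wide faces (34 mm apart, at +-x) frosted, milky; narrow faces (44 mm apart, at +-y) clear windows. 110 g or so. Origin: centre of its underside, z up. The shorter one: stands on the table beside the light bench, turned up to 70 degrees either way.
- short_cell_mid (a point): The middle of the short cell, 40 mm above its underside. Axes as the cell's.
- short_cell_frost_a: The short cell's frosted wide face at its +x side, a plate 4 mm thick, 44 mm wide and 80 mm tall. Its origin and axes are those of the cell.
- short_cell_frost_b: The same, at the -x side. Its origin and axes are those of the cell.
- short_cell_clear: The short cell's two clear windows, 26 mm wide between the frosted plates' edges, 80 mm tall, at its +y and -y sides. Not to be touched. Its origin and axes are those of the cell.
- tall_cell: Closed box-shaped cell, 34 by 44 mm from above, 110 mm tall plus a 5 mm white stopper set in from the faces. Wide faces (34 mm apart, at +-x) frosted, milky; narrow faces (44 mm apart, at +-y) clear windows. 140 g or so. Origin: centre of its underside, z up. The taller, finished one: stands loose on the bench's platform, its y roughly along the beam. Any of its faces may be touched.
- tall_cell_mid (a point): The middle of the tall cell, 55 mm above its underside.
- light_bench: Fixed optical bench: grey base plate 90 by 300 mm (long along y), 14 mm thick; black lamp (64 by 50 mm, top at 150 mm) at its -y end, upright white screen (100 mm wide, 6 mm thick, top at 160 mm) at its +y end, between them a white platform 60 by 60 mm, top at 50 mm. A pale beam 8 mm thick runs level from lamp to screen. Origin on the table under the platform's middle, z up.
- light_mid (a point): The point of the light beam right above the middle of the platform, 125 mm above the table (75 mm above the platform). Its y axis runs along the beam from lamp to screen, x level across the beam, z up.
- lens (a point): Centre of the lamp's lens, where the beam begins, 91 mm from light_mid.
- spot (a point): The lit spot on the screen, where the beam ends, 134 mm from light_mid.
- crate: A fixed open-topped plywood crate with slatted walls, 170 by 170 mm outside, 80 mm tall, walls 7 mm, floor likewise thin. Stands on the table to one side of the light bench. Origin at the centre of its underside, z up.
- jar: A closed green glass jar, 84 mm across and 120 mm tall, standing on the table beyond the cells. Origin at the centre of its underside, z up.
- water_bottle: A clear water bottle, 62 mm across and 190 mm tall, standing on the table on the far side. Origin at the centre of its underside, z up.

How it is judged:
By the outcome, as a careful person would: the job done as asked, in the order asked, and still so for the second after the job is handed in, while the arm keeps its last pose, push and grip.
It also fails if it takes over 64 s, if anything falls off the work surface, if the arm or the gripper's body presses on something with over 40 N, if the wrist force passes 120 N, or if a joint passes its speed limit or range.

### The arm

A 7-joint arm with a two-finger parallel gripper is mounted at the origin on the work surface. World frame = base frame: x ahead of the robot, y to its left, z up, the work surface at z = 0. Lengths are in m, angles in degrees, forces in N, time in s.
With the tool pointing down it reaches from about 0.4 to 0.9 m from the base axis. Payload 5.5 kg.
Tool frame: the origin (TCP) lies at the very end of the fingers, on their centre line; the grasp point (between the pads) lies 19 mm behind it; z points along the fingers, y is the line along which they close (so a half turn about z gives the same grasp; the last joint's range is limited). The gripper opens to 92 mm and grips with 3 to 60 N. Pads are 19 mm wide; open, the fingers measure 130 mm over their backs; the gripper's body (75 mm by 190 mm) begins 47 mm behind the grasp point.
Start: joints at [-50.924, 28.699, -24.465, 88.831, 12.651, 65.22, -12.049], TCP at [0.264, 0.594, 0.227] pointing down, gripper open.
Joint ranges: [-164.97, 164.97], [-17.58, 116.51], [-87.97, 89.64], [11.32, 138.91], [-80.73, 260.73], [10.89, 115.49], [-147.41, 147.41]. Speed limits (degrees/s): [147.25, 147.25, 180, 180, 180, 180, 180].

### API

Orientations are given as a 3x3 rotation matrix whose columns are the frame's x, y, z axes.
In Python, from cell import status, eyes, ctrl gives the robot as it stands.
- The arm moves only by the tool jog_arm, never from a script. Its argument "rows" is a list of rows, each an object of numbers: "x", "y", "z": the shift along the tool's x, y, z in m; "yaw": the turn about the tool's z in rad; "gripper": the gripper's target within -1 to 1 (shut at 1, half-way at 0, fully open at -1). A call has exactly 10 rows; each row is the pose to reach, as a shift and turn from the pose commanded when the call began, along the tool's axes at that moment; what a row does not reach only later rows make up. A row lasts 1/12 s, in which the tool goes at most 41.7 mm and 7.16 degrees, less where a joint would pass 70% of its speed; a pose out of reach is approached as far as the arm can. A call with a gripper value outside its range is refused whole. The fingers move at their own pace and stop on an object; the grip force is fixed at half the most. Time passes only in rows, so rows that repeat a pose let the fingers close, or fill a call up. It gives the time, the measured TCP pose, the force, the opening and the grip force at its end, in the units of the state.
- status.get_state(): the state, without advancing time (a new reading comes with each control period).
- eyes.camera(name): name is "scene" or "top" or "wrist"; returns a dict with "color" (420x560x3 uint8, red, green, blue), "z_map" (420x560 float32, m along the optical axis (not along the pixel's ray), 0 where there is no reading), "fx", "fy", "cx", "cy" (pixels), "k1" (the pictures are not rectified: a ray, as slopes to the right and down, at radius r is drawn at 1 + k1 r^2 times it, then the intrinsics apply), "rvec" (rotation vector, rad) and "tvec" (3), from world to camera coordinates, as OpenCV has them. Camera axes: x right, y down, z forward; pixel columns grow to the right and rows downward; lengths in m; the calibration is good to about 2 mm. A picture is of the moment at which its call begins.
- ctrl.close_job(): hands the job in; it is judged then, once.
The state is a dict: "t": time; "joints": joint angles; "joint_vel": joint speeds; "tau": joint torques, N m; "tcp_pos": TCP position; "orientation": TCP orientation; "force": force on the tool from outside, world axes, zero at the start; "moment": the same for the moment, N m; "gripper_width": finger opening in m; "finger_force": force on a finger pad.
Only numpy, scipy, OpenCV 4.12 (cv2) and the standard library are available. Lean on these libraries where they do the work, as an engineer would, in place of code of your own. Each camera call takes 0.05 s, during which the arm holds its last target. There are 200 camera calls.

## Working session

There is one attempt and no reset: what is moved stays moved. The work goes in short steps, Python scripts to look and compute and a tool call to move; the robot and the scene stay as the last step left them, time stands still between calls to the robot, and variables do not carry over. Pictures are saved under pics/ and viewed, at most 10 in all, crops included, and the job is handed in when it is done.

Besides the shell and the picture viewer there is one more tool, called after "Call:" in YAML: its name, and indented under it one key for each argument. jog_arm: Moves the arm, as the interface text tells. Its arguments: {"type":"object","properties":{"rows":{"type":"array"}},"required":["rows"]}

```bash
ls; mkdir -p pics
cat > h.py <<'E'
import numpy as np, cv2
from cell import status, eyes, ctrl
def cam(n):
    c=eyes.camera(n); c['R']=cv2.Rodrigues(np.array(c['rvec'],float))[0]; c['t']=np.array(c['tvec'],float).ravel(); return c
def rays(c,uv):
    uv=np.atleast_2d(uv).astype(float)
    d=np.c_[(uv[:,0]-c['cx'])/c['fx'],(uv[:,1]-c['cy'])/c['fy']]; s=d.copy()
    for _ in range(10): s=d/(1+c['k1']*(s**2).sum(1,keepdims=True))
    return s
def onplane(c,uv,z):
    s=rays(c,uv); D=np.c_[s,np.ones(len(s))]@c['R']; o=-c['R'].T@c['t']
    return o+D*((z-o[2])/D[:,2])[:,None]
def cloud(c):
    v,u=np.mgrid[:420,:560]; uv=np.c_[u.ravel(),v.ravel()]; s=rays(c,uv); Z=c['z_map'].ravel()[:,None]
    P=(np.c_[s,np.ones(len(s))]*Z-c['t'])@c['R']; P[Z[:,0]==0]=np.nan
    return P.reshape(420,560,3)
def save(c,n): cv2.imwrite('pics/'+n,c['color'][:,:,::-1])
E
python3 - <<'E'
from h import *
print(status.get_state())
a=cam('scene');b=cam('top')
cv2.imwrite('pics/a.png',a['color'][:,:,::-1]);cv2.imwrite('pics/b.png',b['color'][:,:,::-1])
np.savez('top.npz',P=cloud(b)); np.savez('scene.npz',P=cloud(a))
E
```

```text
pics
{'t': 0.0, 'joints': array([-50.92402043,  28.75337005, -24.45193772,  88.89202188,
        12.64906895,  65.21917882, -12.04936724]), 'joint_vel': array([ 0.04232245,  0.05143352,  0.12322369, -0.01344492, -0.00203098,
       -0.05364631,  0.04777724]), 'tau': array([ 1.26135812e-03, -5.66594517e+01, -5.81646234e+00, -2.79109776e+01,
       -6.88292063e-02,  3.08602781e-02,  1.83323900e-04]), 'tcp_pos': array([0.26409173, 0.59316014, 0.22567698]), 'orientation': array([[-9.13584080e-01,  4.06648958e-01, -8.67546745e-04],
       [ 4.06649875e-01,  9.13582417e-01, -1.74559358e-03],
       [ 8.27316405e-05, -1.94753428e-03, -9.99998100e-01]]), 'force': array([-0.13612667, -0.08362359, -0.28412297]), 'moment': array([-0.00069034,  0.02272601,  0.03809985]), 'finger_force': 0.0, 'gripper_width': 0.09182930178721449}
```

View pics/a.png

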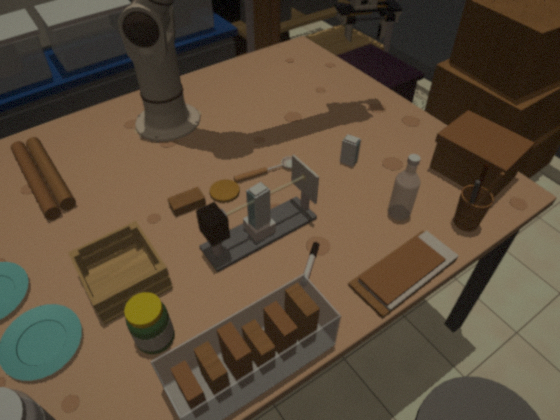

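View pics/b.png

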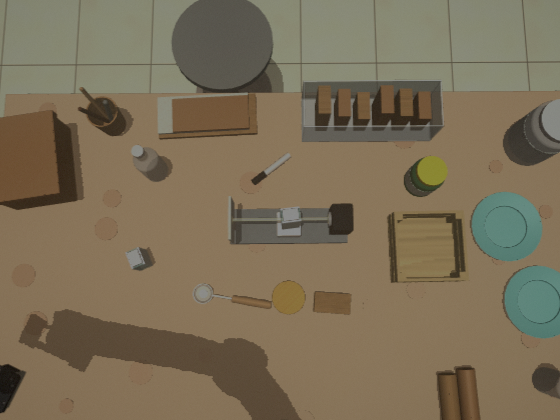

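The scene view shows the bench with the tall cell at about (259,208), the short cell at (350,150), the crate at (120,268), the jar at (148,320) and the bottle at (404,190). In the top view they are the bench at (290,225), tall cell top (291,213), short cell (137,258), crate (428,247), jar (428,172) and bottle (146,160).

Run:
```python
from h import *
b=cam('top');a=cam('scene')
for c in(a,b):
  p=c['R']@np.array([.264,.594,.227])+c['t']; print('tcp px',c['fx']*p[0]/p[2]+c['cx'],c['fy']*p[1]/p[2]+c['cy'])
  print('cam at',-c['R'].T@c['t'])
P=cloud(b)
for n,(u,v,r) in dict(short=(137,258,13),tall=(291,213,14),bench=(290,225,70),crate=(428,247,45),jar=(428,174,25),bottle=(146,160,20)).items():
  Q=P[v-r:v+r+1,u-r:u+r+1].reshape(-1,3); Q=Q[~np.isnan(Q[:,0])]
  print(n,'maxz',np.percentile(Q[:,2],[50,90,97,99.5]).round(3), 'high>.01',Q[Q[:,2]>.01].min(0).round(3),Q[Q[:,2]>.01].max(0).round(3))
print('short nominal',onplane(b,[137,258],.08),'tall top',onplane(b,[291,211],.165),'jar',onplane(b,[432,168],.12),'bottle',onplane(b,[139,151],.19))
print('crate corners',onplane(b,[[390,213],[455,213],[466,280],[391,283]],.08).round(3))
print('bench corners',onplane(b,[[232,208],[347,208],[348,243],[232,243]],.014).round(3))
g=b['color']
cv2.imwrite('pics/c.png',np.hstack([cv2.resize(g[228:288,107:167],(390,390),interpolation=2),cv2.resize(g[190:250,260:320],(390,390),interpolation=2)])[:,:,::-1])
```

```text
tcp px 366.03884384637405 35.253885274379485
cam at [ 1.21841569 -0.39523099  0.86875825]
tcp px -4.158147949983004 365.66581828209166
cam at [0.40304808 0.00661766 1.31607861]
short maxz [0.036 0.085 0.087 0.09 ] high>.01 [0.47  0.332 0.011] [0.523 0.38  0.092]
tall maxz [0.071 0.165 0.167 0.169] high>.01 [ 0.568 -0.058  0.01 ] [0.628 0.014 0.171]
bench maxz [0.001 0.03  0.151 0.165] high>.01 [ 0.406 -0.166  0.01 ] [0.77  0.158 0.171]
crate maxz [0.006 0.077 0.082 0.084] high>.01 [ 0.438 -0.488  0.01 ] [ 0.611 -0.269  0.087]
jar maxz [0.007 0.121 0.123 0.125] high>.01 [ 0.657 -0.393  0.01 ] [ 0.737 -0.314  0.127]
bottle maxz [0.029 0.156 0.19  0.193] high>.01 [0.7   0.299 0.01 ] [0.761 0.361 0.194]
short nominal [[0.49589947 0.35195432 0.08      ]] tall top [[ 0.59495527 -0.01822884  0.165     ]] jar [[ 0.70505333 -0.35655059  0.12      ]] bottle [[0.73022583 0.32594145 0.19      ]]
crate corners [[ 0.603 -0.261  0.08 ]
 [ 0.602 -0.419  0.08 ]
 [ 0.44  -0.436  0.08 ]
 [ 0.434 -0.257  0.08 ]]
bench corners [[ 0.629  0.13   0.014]
 [ 0.627 -0.165  0.014]
 [ 0.537 -0.166  0.014]
 [ 0.538  0.129  0.014]]
```

View pics/c.png

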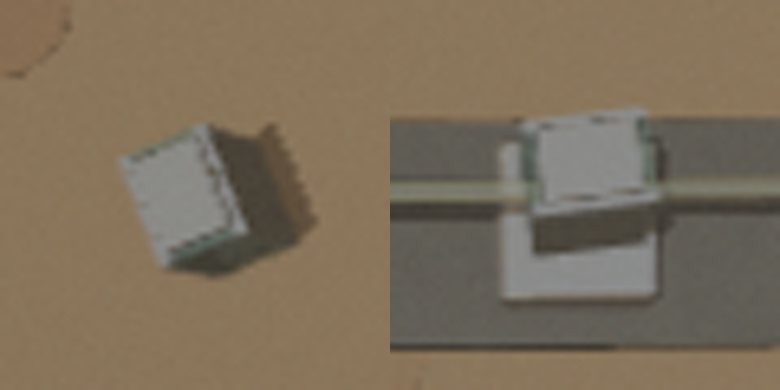

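Run:
```python
from h import *
b=cam('top'); P=cloud(b); g=b['color'].astype(int)
def rect(u,v,r,lo,hi):
  Q=P[v-r:v+r+1,u-r:u+r+1].reshape(-1,3); Q=Q[(Q[:,2]>lo)&(Q[:,2]<hi)]
  (c,s,an)=cv2.minAreaRect((Q[:,:2]*1000).astype(np.float32)); print(np.round(c,1),np.round(s,1),round(an,1),len(Q),Q[:,:2].mean(0).round(4), np.percentile(Q[:,2],[5,50,95]).round(3))
rect(137,258,16,.07,.1); rect(137,258,16,.075,.1); rect(291,213,17,.15,.18); rect(291,213,17,.155,.18)
rect(290,225,25,.042,.058); rect(428,247,45,.07,.09)
rect(341,219,20,.142,.158); rect(231,219,14,.1,.17)
# gray-plate mask on z .01-.02
rect(290,225,70,.009,.019)
# colour corners (crop/6.5+offset)
o=np.array([[120,160],[208,125],[247,230],[165,265]])/6.5-.5+[107,228]
W=onplane(b,o,.08); print(W.round(4),W.mean(0))
o=np.array([[522,122],[645,108],[657,195],[533,212]])/6.5-.5+[200,190]
W=onplane(b,o,.16); print(W.round(4),W.mean(0))
# beam rows
for u in (245,260,320):
  col=g[205:230,u].sum(1); print(u,col)
```

```text
[496.8 357.1] [44.4 35.9] 24.5 283 [0.4966 0.3551] [0.075 0.083 0.088]
[496.9 356.9] [44.4 34.6] 24.5 268 [0.4966 0.3556] [0.077 0.083 0.088]
[587.8 -17.1] [34.8 43.8] 7.0 296 [ 0.5871 -0.0172] [0.156 0.163 0.168]
[587.8 -17.1] [34.8 43.8] 7.0 288 [ 0.5875 -0.0171] [0.157 0.163 0.168]
[582.7 -14.4] [57.7 59.2] 89.8 251 [ 0.5694 -0.0097] [0.046 0.05  0.055]
[ 524.6 -356.5] [170.7 172.2] 0.9 1128 [ 0.5252 -0.3578] [0.073 0.079 0.084]
[ 583.4 -134. ] [55.5 61.9] 89.7 592 [ 0.583  -0.1359] [0.145 0.15  0.153]
[583.3 106.2] [74.1 34.8] 1.4 182 [0.5811 0.1165] [0.103 0.133 0.162]
[587.9 -17.5] [359.  362.5] 89.8 2948 [ 0.5717 -0.0007] [0.01  0.014 0.018]
[[0.5102 0.3816 0.08  ]
 [0.5231 0.3494 0.08  ]
 [0.4841 0.3334 0.08  ]
 [0.4713 0.3633 0.08  ]] [0.49717582 0.35693161 0.08      ]
[[ 0.6022  0.0072  0.16  ]
 [ 0.607  -0.0361  0.16  ]
 [ 0.5761 -0.04    0.16  ]
 [ 0.5702  0.0035  0.16  ]] [ 0.58889566 -0.01635745  0.16      ]
245 [349 347 347 351 301 268 268 267 268 265 272 273 273 330 346 338 209 187
 183 265 263 266 272 264 270]
260 [346 344 347 280 275 274 275 271 275 276 273 269 244 339 349 337 200 184
 193 270 278 274 276 277 274]
320 [347 345 347 287 271 270 274 268 274 273 275 277 311 345 346 235 194 183
 269 276 278 279 278 283 272]
```

Call:
jog_arm:
  rows:
    - {"x": -0.03, "y": -0.024, "z": -0.03, "yaw": 0.1, "gripper": -1}
    - {"x": -0.06, "y": -0.047, "z": -0.03, "yaw": 0.2, "gripper": -1}
    - {"x": -0.09, "y": -0.07, "z": -0.03, "yaw": 0.3, "gripper": -1}
    - {"x": -0.12, "y": -0.094, "z": -0.03, "yaw": 0.4, "gripper": -1}
    - {"x": -0.15, "y": -0.117, "z": -0.03, "yaw": 0.5, "gripper": -1}
    - {"x": -0.18, "y": -0.14, "z": -0.03, "yaw": 0.6, "gripper": -1}
    - {"x": -0.21, "y": -0.164, "z": -0.03, "yaw": 0.7, "gripper": -1}
    - {"x": -0.24, "y": -0.188, "z": -0.03, "yaw": 0.8, "gripper": -1}
    - {"x": -0.27, "y": -0.211, "z": -0.03, "yaw": 0.9, "gripper": -1}
    - {"x": -0.3, "y": -0.235, "z": -0.03, "yaw": 1.03, "gripper": -1}

```text
t: 1.08
tcp_pos: [0.4433, 0.2555, 0.2569]
orientation: [[-0.122, 0.993, 0.0], [0.993, 0.122, 0.0], [0.0, 0.001, -1.0]]
force: [0.0, 0.5, -0.4]
gripper_width: 0.0918
finger_force: 0.0
```

Call:
jog_arm:
  rows:
    - {"x": -0.032, "y": 0.012, "gripper": -1}
    - {"x": -0.064, "y": 0.025, "gripper": -1}
    - {"x": -0.096, "y": 0.037, "gripper": -1}
    - {"x": -0.128, "y": 0.049, "gripper": -1}
    - {"x": -0.16, "y": 0.062, "gripper": -1}
    - {"x": -0.192, "y": 0.074, "gripper": -1}
    - {"x": -0.224, "y": 0.086, "gripper": -1}
    - {"x": -0.256, "y": 0.099, "gripper": -1}
    - {"x": -0.288, "y": 0.111, "gripper": -1}
    - {"x": -0.288, "y": 0.111, "gripper": -1}

```text
invalid input
```

Run:
```python
from h import *
c=cam('wrist'); save(c,'w1.png'); s=status.get_state(); print(s['tcp_pos'],s['joints'])
P=cloud(c).reshape(-1,3)
for lo,hi in((.15,.175),(.163,.175)):
  Q=P[(P[:,2]>lo)&(P[:,2]<hi)&(abs(P[:,0]-.588)<.04)&(abs(P[:,1]+.017)<.045)]
  print(cv2.minAreaRect((Q[:,:2]*1000).astype(np.float32)),len(Q))
print(onplane(c,[[280,210]],.16))
b=cam('top'); print(onplane(b,[[245,219.1],[260,219],[320,218.3]],.125).round(4))
```

```text
[0.44794048 0.24654538 0.25681323] [-26.16139675  11.12207777  -6.70047784 107.08598284   1.80658764
  61.90766875 -27.65706113]
((0.0, 0.0), (0.0, 0.0), 0.0) 0
((0.0, 0.0), (0.0, 0.0), 0.0) 0
[[0.44114126 0.25590852 0.16      ]]
[[ 0.5828  0.089   0.125 ]
 [ 0.5829  0.0538  0.125 ]
 [ 0.584  -0.087   0.125 ]]
```

View pics/w1.png

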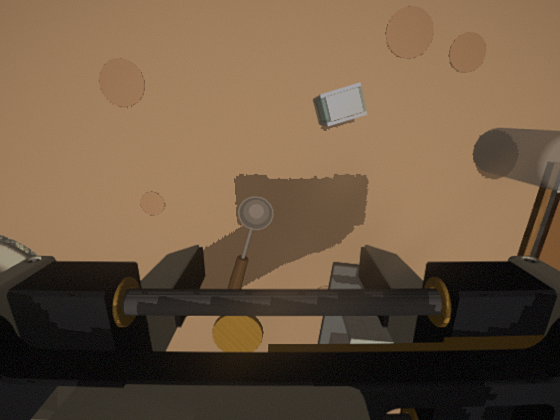

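The wrist view shows the short cell at (343,104) with its green window edge on its left end; the fingers are across rows 250–310. Move refused for missing fields; repeat with all of them.

Call:
jog_arm:
  rows:
    - {"x": -0.032, "y": 0.012, "z": 0, "yaw": 0, "gripper": -1}
    - {"x": -0.064, "y": 0.025, "z": 0, "yaw": 0, "gripper": -1}
    - {"x": -0.096, "y": 0.037, "z": 0, "yaw": 0, "gripper": -1}
    - {"x": -0.128, "y": 0.049, "z": 0, "yaw": 0, "gripper": -1}
    - {"x": -0.16, "y": 0.062, "z": 0, "yaw": 0, "gripper": -1}
    - {"x": -0.192, "y": 0.074, "z": 0, "yaw": 0, "gripper": -1}
    - {"x": -0.224, "y": 0.086, "z": 0, "yaw": 0, "gripper": -1}
    - {"x": -0.256, "y": 0.099, "z": 0, "yaw": 0, "gripper": -1}
    - {"x": -0.288, "y": 0.111, "z": 0, "yaw": 0, "gripper": -1}
    - {"x": -0.288, "y": 0.111, "z": 0, "yaw": 0, "gripper": -1}

```text
t: 2.02
tcp_pos: [0.5916, -0.023, 0.2566]
orientation: [[-0.118, 0.993, 0.002], [0.993, 0.118, -0.005], [-0.005, 0.001, -1.0]]
force: [0.4, -0.6, 1.2]
gripper_width: 0.0918
finger_force: 0.0
```

Run:
```python
from h import *
c=cam('wrist'); save(c,'w2.png'); s=status.get_state(); print(s['tcp_pos'],s['orientation'],s['joints'])
```

```text
[ 0.59041702 -0.01914165  0.25638124] [[-1.20515756e-01  9.92711388e-01  2.30056654e-04]
 [ 9.92709056e-01  1.20515972e-01 -2.15197366e-03]
 [-2.16401426e-03 -3.09674090e-05 -9.99997658e-01]] [-3.77859082 19.1239797   3.72801381 96.66021013 -1.21825002 64.24578305
  7.19525066]
```

View pics/w2.png

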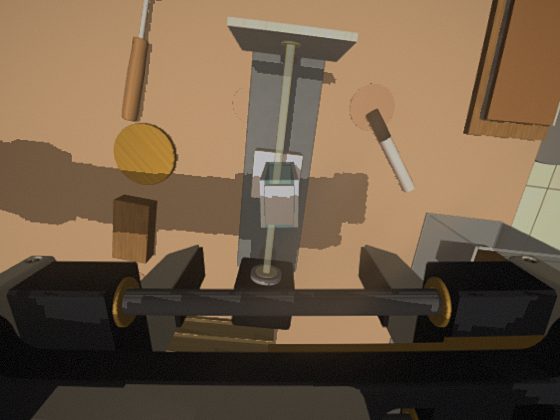

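The tall cell's top is centred at (279,207) and squared to the gripper; the beam runs from the lens (265,273) to the spot (291,43). Descend and grip.

Call:
jog_arm:
  rows:
    - {"x": 0, "y": -0.002, "z": 0.03, "yaw": 0, "gripper": -1}
    - {"x": 0, "y": -0.002, "z": 0.06, "yaw": 0, "gripper": -1}
    - {"x": 0, "y": -0.002, "z": 0.09, "yaw": 0, "gripper": -1}
    - {"x": 0, "y": -0.002, "z": 0.12, "yaw": 0, "gripper": -1}
    - {"x": 0, "y": -0.002, "z": 0.145, "yaw": 0, "gripper": -1}
    - {"x": 0, "y": -0.002, "z": 0.145, "yaw": 0, "gripper": -1}
    - {"x": 0, "y": -0.002, "z": 0.145, "yaw": 0, "gripper": 1}
    - {"x": 0, "y": -0.002, "z": 0.145, "yaw": 0, "gripper": 1}
    - {"x": 0, "y": -0.002, "z": 0.145, "yaw": 0, "gripper": 1}
    - {"x": 0, "y": -0.002, "z": 0.145, "yaw": 0, "gripper": 1}

```text
t: 2.9
tcp_pos: [0.589, -0.0144, 0.1139]
orientation: [[-0.127, 0.992, 0.004], [0.992, 0.127, 0.0], [-0.0, 0.004, -1.0]]
force: [-0.3, -0.6, 0.5]
gripper_width: 0.0699
finger_force: 0.0
```

Call:
jog_arm:
  rows:
    - {"x": 0, "y": 0, "z": 0, "yaw": 0, "gripper": 1}
    - {"x": 0, "y": 0, "z": 0, "yaw": 0, "gripper": 1}
    - {"x": 0, "y": 0, "z": 0, "yaw": 0, "gripper": 1}
    - {"x": 0, "y": 0, "z": 0, "yaw": 0, "gripper": 1}
    - {"x": 0, "y": 0, "z": -0.01, "yaw": 0, "gripper": 1}
    - {"x": 0, "y": 0, "z": -0.03, "yaw": 0, "gripper": 1}
    - {"x": 0, "y": 0, "z": -0.06, "yaw": 0, "gripper": 1}
    - {"x": 0, "y": 0, "z": -0.09, "yaw": 0, "gripper": 1}
    - {"x": 0, "y": 0, "z": -0.12, "yaw": 0, "gripper": 1}
    - {"x": 0, "y": 0, "z": -0.14, "yaw": 0, "gripper": 1}

```text
t: 3.73
tcp_pos: [0.5883, -0.0148, 0.2554]
orientation: [[-0.127, 0.992, 0.003], [0.992, 0.127, 0.0], [-0.0, 0.003, -1.0]]
force: [1.0, -0.6, -1.7]
gripper_width: 0.0338
finger_force: 30.0
```

Call:
jog_arm:
  rows:
    - {"x": -0.03, "y": -0.01, "z": 0, "yaw": 0, "gripper": 1}
    - {"x": -0.065, "y": -0.021, "z": 0, "yaw": 0, "gripper": 1}
    - {"x": -0.1, "y": -0.032, "z": 0, "yaw": 0, "gripper": 1}
    - {"x": -0.138, "y": -0.045, "z": 0, "yaw": 0, "gripper": 1}
    - {"x": -0.176, "y": -0.057, "z": 0, "yaw": 0, "gripper": 1}
    - {"x": -0.214, "y": -0.069, "z": 0, "yaw": 0, "gripper": 1}
    - {"x": -0.25, "y": -0.081, "z": 0, "yaw": 0, "gripper": 1}
    - {"x": -0.285, "y": -0.092, "z": 0, "yaw": 0, "gripper": 1}
    - {"x": -0.315, "y": -0.102, "z": 0, "yaw": 0, "gripper": 1}
    - {"x": -0.331, "y": -0.107, "z": 0, "yaw": 0, "gripper": 1}

```text
t: 4.57
tcp_pos: [0.5203, -0.3621, 0.2522]
orientation: [[-0.121, 0.993, -0.001], [0.993, 0.121, -0.003], [-0.002, -0.002, -1.0]]
force: [-0.8, -0.7, -0.8]
gripper_width: 0.034
finger_force: 30.0
```

Run:
```python
from h import *
s=status.get_state(); print(s['tcp_pos'],s['gripper_width'],s['finger_force'],s['force'],s['orientation'])
```

```text
[ 0.52034627 -0.36209887  0.25222333] 0.03402043159837581 29.99606877565384 [-0.84950279 -0.71456914 -0.77306557] [[-0.12113828  0.99263491 -0.0012065 ]
 [ 0.99263264  0.12113483 -0.00260614]
 [-0.00244079 -0.00151331 -0.99999588]]
```

Call:
jog_arm:
  rows:
    - {"x": 0, "y": 0, "z": 0.02, "yaw": 0, "gripper": 1}
    - {"x": 0, "y": 0, "z": 0.05, "yaw": 0, "gripper": 1}
    - {"x": 0, "y": 0, "z": 0.085, "yaw": 0, "gripper": 1}
    - {"x": 0, "y": 0, "z": 0.12, "yaw": 0, "gripper": 1}
    - {"x": 0, "y": 0, "z": 0.15, "yaw": 0, "gripper": 1}
    - {"x": 0, "y": 0, "z": 0.17, "yaw": 0, "gripper": 1}
    - {"x": 0, "y": 0, "z": 0.175, "yaw": 0, "gripper": 1}
    - {"x": 0, "y": 0, "z": 0.175, "yaw": 0, "gripper": 1}
    - {"x": 0, "y": 0, "z": 0.175, "yaw": 0, "gripper": 1}
    - {"x": 0, "y": 0, "z": 0.175, "yaw": 0, "gripper": -1}

```text
t: 5.4
tcp_pos: [0.5235, -0.3567, 0.0771]
orientation: [[-0.127, 0.992, 0.0], [0.992, 0.127, -0.0], [-0.0, 0.0, -1.0]]
force: [0.2, -0.1, -0.2]
gripper_width: 0.037
finger_force: 0.0
```

Call:
jog_arm:
  rows:
    - {"x": 0, "y": 0, "z": 0, "yaw": 0, "gripper": -1}
    - {"x": 0, "y": 0, "z": 0, "yaw": 0, "gripper": -1}
    - {"x": 0, "y": 0, "z": 0, "yaw": 0, "gripper": -1}
    - {"x": 0, "y": 0, "z": 0, "yaw": 0, "gripper": -1}
    - {"x": 0, "y": 0, "z": 0, "yaw": 0, "gripper": -1}
    - {"x": 0, "y": 0, "z": -0.03, "yaw": 0, "gripper": -1}
    - {"x": 0, "y": 0, "z": -0.07, "yaw": 0, "gripper": -1}
    - {"x": 0, "y": 0, "z": -0.11, "yaw": 0, "gripper": -1}
    - {"x": 0, "y": 0, "z": -0.15, "yaw": 0, "gripper": -1}
    - {"x": 0, "y": 0, "z": -0.18, "yaw": 0, "gripper": -1}

```text
t: 6.23
tcp_pos: [0.5239, -0.3572, 0.2606]
orientation: [[-0.126, 0.992, 0.003], [0.992, 0.126, -0.002], [-0.002, 0.003, -1.0]]
force: [1.1, -0.5, -0.8]
gripper_width: 0.0916
finger_force: 0.0
```

Call:
jog_arm:
  rows:
    - {"x": 0.03, "y": 0.003, "z": 0, "yaw": 0, "gripper": -1}
    - {"x": 0.068, "y": 0.006, "z": 0, "yaw": 0, "gripper": -1}
    - {"x": 0.108, "y": 0.01, "z": 0, "yaw": 0, "gripper": -1}
    - {"x": 0.148, "y": 0.014, "z": 0, "yaw": 0, "gripper": -1}
    - {"x": 0.188, "y": 0.017, "z": 0, "yaw": 0, "gripper": -1}
    - {"x": 0.228, "y": 0.02, "z": 0, "yaw": 0, "gripper": -1}
    - {"x": 0.268, "y": 0.024, "z": 0, "yaw": 0, "gripper": -1}
    - {"x": 0.308, "y": 0.028, "z": 0, "yaw": 0, "gripper": -1}
    - {"x": 0.348, "y": 0.031, "z": 0, "yaw": 0, "gripper": -1}
    - {"x": 0.38, "y": 0.034, "z": 0, "yaw": 0, "gripper": -1}

```text
t: 7.07
tcp_pos: [0.5082, 0.0281, 0.257]
orientation: [[-0.129, 0.992, 0.0], [0.992, 0.129, 0.001], [0.001, 0.001, -1.0]]
force: [0.5, -0.2, 0.7]
gripper_width: 0.0919
finger_force: 0.0
```

Call:
jog_arm:
  rows:
    - {"x": 0.036, "y": 0.003, "z": 0, "yaw": 0.12, "gripper": -1}
    - {"x": 0.072, "y": 0.006, "z": 0, "yaw": 0.24, "gripper": -1}
    - {"x": 0.108, "y": 0.01, "z": 0, "yaw": 0.36, "gripper": -1}
    - {"x": 0.144, "y": 0.014, "z": 0, "yaw": 0.48, "gripper": -1}
    - {"x": 0.18, "y": 0.017, "z": 0, "yaw": 0.6, "gripper": -1}
    - {"x": 0.216, "y": 0.02, "z": 0, "yaw": 0.72, "gripper": -1}
    - {"x": 0.252, "y": 0.023, "z": 0, "yaw": 0.84, "gripper": -1}
    - {"x": 0.288, "y": 0.026, "z": 0, "yaw": 0.96, "gripper": -1}
    - {"x": 0.318, "y": 0.029, "z": 0, "yaw": 1.08, "gripper": -1}
    - {"x": 0.332, "y": 0.03, "z": 0, "yaw": 1.2, "gripper": -1}

```text
t: 7.9
tcp_pos: [0.4946, 0.3634, 0.2566]
orientation: [[0.875, 0.484, -0.001], [0.484, -0.875, 0.003], [0.001, -0.003, -1.0]]
force: [0.2, -0.3, 1.0]
gripper_width: 0.092
finger_force: 0.0
```

Run:
```python
from h import *
c=cam('wrist');c=cam('wrist'); save(c,'w3.png'); s=status.get_state(); print(s['tcp_pos'],s['orientation'][:,1],s['joints'])
P=cloud(c).reshape(-1,3)
for lo,hi in((.07,.1),(.077,.1)):
  Q=P[(P[:,2]>lo)&(P[:,2]<hi)&(abs(P[:,0]-.497)<.05)&(abs(P[:,1]-.357)<.05)]
  print(cv2.minAreaRect((Q[:,:2]*1000).astype(np.float32)),len(Q))
```

```text
[0.49466878 0.36187006 0.25628586] [ 0.48811555 -0.87277754 -0.00160587] [-38.14148115  21.45383785  -0.6534133   93.30090296   0.16142739
  65.24122778 -99.60036568]
((496.6214904785156, 357.0774841308594), (44.59641647338867, 33.91573715209961), 23.530887603759766) 1133
((496.6214904785156, 357.0774841308594), (44.59641647338867, 33.91573715209961), 23.530887603759766) 1103
```

View pics/w3.png

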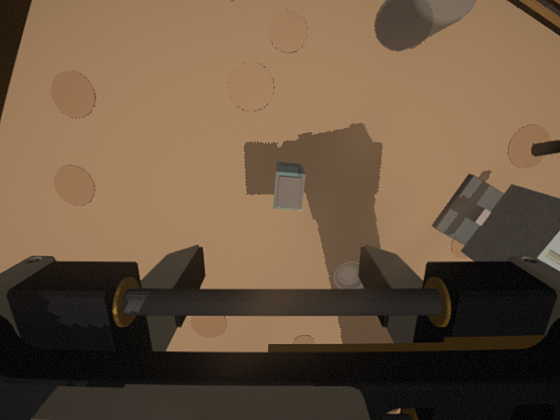

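The cell's top is at (289,190), nearly square to the fingers, with its clear ends up and down in the picture, so the fingers close on the frosted faces. Depth gives centre (0.4966, 0.3571), with the frosted normal at −66.5°.

Call:
jog_arm:
  rows:
    - {"x": 0, "y": 0.005, "z": 0.0, "yaw": 0.09, "gripper": -1}
    - {"x": 0, "y": 0.005, "z": 0.03, "yaw": 0.09, "gripper": -1}
    - {"x": 0, "y": 0.005, "z": 0.06, "yaw": 0.09, "gripper": -1}
    - {"x": 0, "y": 0.005, "z": 0.09, "yaw": 0.09, "gripper": -1}
    - {"x": 0, "y": 0.005, "z": 0.12, "yaw": 0.09, "gripper": -1}
    - {"x": 0, "y": 0.005, "z": 0.12, "yaw": 0.09, "gripper": -1}
    - {"x": 0, "y": 0.005, "z": 0.12, "yaw": 0.09, "gripper": -1}
    - {"x": 0, "y": 0.005, "z": 0.12, "yaw": 0.09, "gripper": -1}
    - {"x": 0, "y": 0.005, "z": 0.12, "yaw": 0.09, "gripper": -1}
    - {"x": 0, "y": 0.005, "z": 0.12, "yaw": 0.09, "gripper": -1}

```text
t: 8.83
tcp_pos: [0.5004, 0.3541, 0.1392]
orientation: [[0.914, 0.405, 0.003], [0.405, -0.914, 0.002], [0.004, -0.001, -1.0]]
force: [1.0, -0.4, -0.4]
gripper_width: 0.0919
finger_force: 0.0
```

Run:
```python
from h import *
s=status.get_state(); o=s['orientation']; print(s['tcp_pos'],o,np.degrees(np.arctan2(o[1,1],o[0,1])))
d=np.array([.4966,.3571,0])-s['tcp_pos']; print(d@o)
```

```text
[0.5003899  0.35414247 0.13917229] [[ 9.14440873e-01  4.04706643e-01  3.22843036e-03]
 [ 4.04700367e-01 -9.14446110e-01  2.43413833e-03]
 [ 3.93733754e-03 -9.19328627e-04 -9.99991826e-01]] -66.12724409816764
[-0.0028167  -0.00411035  0.13916612]
```

```bash
cat >> h.py <<'E'
def avg(n=6):
    T=[];A=[]
    for _ in range(n):
        cam('wrist'); s=status.get_state(); T.append(s['tcp_pos']); o=s['orientation']; A.append(np.degrees(np.arctan2(o[1,1],o[0,1])))
    print(np.round(T,4),np.round(A,2)); return np.mean(T,0),np.mean(A),o
E
python3 - <<'E'
from h import *
m,a,o=avg(); print(m,a,(np.array([.4966,.3571,0])-m)@o)
c=cam('wrist');P=cloud(c).reshape(-1,3)
Q=P[(P[:,2]>.07)&(P[:,2]<.1)&(abs(P[:,0]-.497)<.04)&(abs(P[:,1]-.357)<.04)]
print(cv2.minAreaRect((Q[:,:2]*1000).astype(np.float32)),len(Q))
E
```

```text
[[0.5001 0.3541 0.1389]
 [0.4998 0.354  0.1385]
 [0.4996 0.3539 0.1381]
 [0.4994 0.3538 0.1378]
 [0.4992 0.3537 0.1374]
 [0.499  0.3536 0.1372]] [-66.13 -66.13 -66.13 -66.13 -66.13 -66.12]
[0.49951364 0.35382476 0.13797259] -66.12674343985827 [-0.00142938 -0.00414426  0.13797259]
((496.8984069824219, 357.3173828125), (44.266380310058594, 34.125125885009766), 23.841291427612305) 2487
```

Call:
jog_arm:
  rows:
    - {"x": -0.001, "y": -0.004, "z": 0.0, "yaw": 0, "gripper": -1}
    - {"x": -0.001, "y": -0.004, "z": 0.02, "yaw": 0, "gripper": -1}
    - {"x": -0.001, "y": -0.004, "z": 0.04, "yaw": 0, "gripper": -1}
    - {"x": -0.001, "y": -0.004, "z": 0.06, "yaw": 0, "gripper": -1}
    - {"x": -0.001, "y": -0.004, "z": 0.08, "yaw": 0, "gripper": -1}
    - {"x": -0.001, "y": -0.004, "z": 0.095, "yaw": 0, "gripper": -1}
    - {"x": -0.001, "y": -0.004, "z": 0.103, "yaw": 0, "gripper": -1}
    - {"x": -0.001, "y": -0.004, "z": 0.103, "yaw": 0, "gripper": -1}
    - {"x": -0.001, "y": -0.004, "z": 0.103, "yaw": 0, "gripper": -1}
    - {"x": -0.001, "y": -0.004, "z": 0.103, "yaw": 0, "gripper": -1}

```text
t: 10.02
tcp_pos: [0.4971, 0.3574, 0.0348]
orientation: [[0.915, 0.405, 0.001], [0.405, -0.915, 0.001], [0.002, -0.0, -1.0]]
force: [-0.6, 0.0, -0.7]
gripper_width: 0.0921
finger_force: 0.0
```

Run:
```python
from h import *
m,a,o=avg(10); print(m,a,(np.array([.4966,.3571,0])-m)@o)
```

```text
[[0.4973 0.3574 0.035 ]
 [0.4973 0.3574 0.035 ]
 [0.4972 0.3572 0.035 ]
 [0.4971 0.3571 0.0348]
 [0.4969 0.357  0.0346]
 [0.4968 0.3569 0.0344]
 [0.4967 0.3568 0.0343]
 [0.4966 0.3568 0.0341]
 [0.4965 0.3567 0.034 ]
 [0.4964 0.3567 0.0339]] [-66.14 -66.14 -66.15 -66.14 -66.14 -66.15 -66.15 -66.14 -66.14 -66.14]
[0.49686561 0.35701296 0.03451798] -66.14320664853298 [-0.00021328 -0.0001835   0.03451796]
```

Well centred. Grip.

Call:
jog_arm:
  rows:
    - {"x": 0, "y": 0, "z": 0, "yaw": 0, "gripper": 1}
    - {"x": 0, "y": 0, "z": 0, "yaw": 0, "gripper": 1}
    - {"x": 0, "y": 0, "z": 0, "yaw": 0, "gripper": 1}
    - {"x": 0, "y": 0, "z": 0, "yaw": 0, "gripper": 1}
    - {"x": 0, "y": 0, "z": 0, "yaw": 0, "gripper": 1}
    - {"x": 0, "y": 0, "z": 0, "yaw": 0, "gripper": 1}
    - {"x": 0, "y": 0, "z": 0, "yaw": 0, "gripper": 1}
    - {"x": 0, "y": 0, "z": 0, "yaw": 0, "gripper": 1}
    - {"x": 0, "y": 0, "z": 0, "yaw": 0, "gripper": 1}
    - {"x": 0, "y": 0, "z": 0, "yaw": 0, "gripper": 1}

```text
t: 11.35
tcp_pos: [0.4963, 0.3567, 0.0337]
orientation: [[0.915, 0.405, -0.0], [0.405, -0.915, 0.0], [0.0, -0.0, -1.0]]
force: [-0.0, 0.9, -0.7]
gripper_width: 0.0336
finger_force: 30.0
```

Run:
```python
from h import *
m,a,o=avg(3); s=status.get_state(); print(s['gripper_width'],s['finger_force'],o)
```

```text
[[0.4963 0.3568 0.0337]
 [0.4964 0.3568 0.0337]
 [0.4963 0.3568 0.0337]] [-66.14 -66.14 -66.14]
0.03396204335304859 29.995851516723633 [[ 9.14519342e-01  4.04542164e-01 -1.03489120e-04]
 [ 4.04542174e-01 -9.14519335e-01  1.19834687e-04]
 [-4.61646175e-05 -1.51456853e-04 -9.99999987e-01]]
```

Call:
jog_arm:
  rows:
    - {"x": 0, "y": 0, "z": -0.01, "yaw": 0, "gripper": 1}
    - {"x": 0, "y": 0, "z": -0.03, "yaw": 0, "gripper": 1}
    - {"x": 0, "y": 0, "z": -0.055, "yaw": 0, "gripper": 1}
    - {"x": 0, "y": 0, "z": -0.08, "yaw": 0, "gripper": 1}
    - {"x": 0, "y": 0, "z": -0.105, "yaw": 0, "gripper": 1}
    - {"x": 0, "y": 0, "z": -0.13, "yaw": 0, "gripper": 1}
    - {"x": 0, "y": 0, "z": -0.155, "yaw": 0, "gripper": 1}
    - {"x": 0, "y": 0, "z": -0.18, "yaw": 0, "gripper": 1}
    - {"x": 0, "y": 0, "z": -0.195, "yaw": 0, "gripper": 1}
    - {"x": 0, "y": 0, "z": -0.2, "yaw": 0, "gripper": 1}

```text
t: 12.33
tcp_pos: [0.4978, 0.3576, 0.2378]
orientation: [[0.915, 0.404, 0.005], [0.404, -0.915, 0.004], [0.006, -0.001, -1.0]]
force: [0.4, -0.2, -0.9]
gripper_width: 0.0342
finger_force: 30.0
```

Call:
jog_arm:
  rows:
    - {"x": -0.003, "y": 0.015, "z": 0, "yaw": -0.06, "gripper": 1}
    - {"x": -0.008, "y": 0.04, "z": 0, "yaw": -0.12, "gripper": 1}
    - {"x": -0.013, "y": 0.07, "z": 0, "yaw": -0.2, "gripper": 1}
    - {"x": -0.019, "y": 0.1, "z": 0, "yaw": -0.3, "gripper": 1}
    - {"x": -0.025, "y": 0.13, "z": 0, "yaw": -0.4, "gripper": 1}
    - {"x": -0.03, "y": 0.16, "z": 0, "yaw": -0.5, "gripper": 1}
    - {"x": -0.036, "y": 0.19, "z": 0, "yaw": -0.6, "gripper": 1}
    - {"x": -0.041, "y": 0.22, "z": 0, "yaw": -0.7, "gripper": 1}
    - {"x": -0.046, "y": 0.245, "z": 0, "yaw": -0.78, "gripper": 1}
    - {"x": -0.05, "y": 0.265, "z": 0, "yaw": -0.84, "gripper": 1}

```text
t: 13.17
tcp_pos: [0.5575, 0.0908, 0.233]
orientation: [[0.308, 0.951, -0.001], [0.951, -0.308, -0.001], [-0.002, -0.001, -1.0]]
force: [-0.1, 0.9, -1.7]
gripper_width: 0.0341
finger_force: 30.0
```

Run:
```python
from h import *
m,a,o=avg(4); m,a,o=avg(2); print(m,a,(np.array([.583,-.0145,.1187])-m)@o, np.radians(a))
```

```text
[[0.5585 0.0858 0.233 ]
 [0.5581 0.0882 0.233 ]
 [0.5576 0.0912 0.233 ]
 [0.5573 0.0935 0.2331]] [-18.04 -18.34 -18.3  -18.16]
[[0.5572 0.0948 0.2332]
 [0.5572 0.0955 0.2333]] [-18.04 -17.95]
[0.55721182 0.09514713 0.23327164] -17.99797266415435 [-0.09640123  0.05846333  0.11446844] -0.31412388167342903
```

Call:
jog_arm:
  rows:
    - {"x": -0.008, "y": 0.005, "z": 0, "yaw": -0.03, "gripper": 1}
    - {"x": -0.02, "y": 0.012, "z": 0, "yaw": -0.07, "gripper": 1}
    - {"x": -0.035, "y": 0.021, "z": 0, "yaw": -0.12, "gripper": 1}
    - {"x": -0.05, "y": 0.03, "z": 0, "yaw": -0.17, "gripper": 1}
    - {"x": -0.065, "y": 0.039, "z": 0, "yaw": -0.22, "gripper": 1}
    - {"x": -0.078, "y": 0.047, "z": 0, "yaw": -0.26, "gripper": 1}
    - {"x": -0.088, "y": 0.053, "z": 0, "yaw": -0.29, "gripper": 1}
    - {"x": -0.094, "y": 0.057, "z": 0, "yaw": -0.31, "gripper": 1}
    - {"x": -0.096, "y": 0.0585, "z": 0, "yaw": -0.316, "gripper": 1}
    - {"x": -0.096, "y": 0.0585, "z": 0, "yaw": -0.316, "gripper": 1}

```text
t: 14.3
tcp_pos: [0.5838, -0.0146, 0.2335]
orientation: [[-0.002, 1.0, -0.0], [1.0, 0.002, 0.0], [0.0, -0.0, -1.0]]
force: [0.8, 0.7, -1.7]
gripper_width: 0.034
finger_force: 30.0
```

Call:
jog_arm:
  rows:
    - {"x": 0, "y": 0, "z": 0.005, "yaw": 0, "gripper": 1}
    - {"x": 0, "y": 0, "z": 0.015, "yaw": 0, "gripper": 1}
    - {"x": 0, "y": 0, "z": 0.03, "yaw": 0, "gripper": 1}
    - {"x": 0, "y": 0, "z": 0.05, "yaw": 0, "gripper": 1}
    - {"x": 0, "y": 0, "z": 0.07, "yaw": 0, "gripper": 1}
    - {"x": 0, "y": 0, "z": 0.09, "yaw": 0, "gripper": 1}
    - {"x": 0, "y": 0, "z": 0.104, "yaw": 0, "gripper": 1}
    - {"x": 0, "y": 0, "z": 0.112, "yaw": 0, "gripper": 1}
    - {"x": 0, "y": 0, "z": 0.1145, "yaw": 0, "gripper": 1}
    - {"x": 0, "y": 0, "z": 0.1145, "yaw": 0, "gripper": 1}

```text
t: 15.13
tcp_pos: [0.5832, -0.0147, 0.1183]
orientation: [[-0.002, 1.0, -0.002], [1.0, 0.002, 0.0], [0.0, -0.002, -1.0]]
force: [-0.0, -0.5, -1.3]
gripper_width: 0.0339
finger_force: 30.0
```

Run:
```python
from h import *
m,a,o=avg(16); m,a,o=avg(2); print(m,a,(np.array([.583,-.0145,.1187])-m)@o, np.radians(a)); print(o)
a=cam('scene'); save(a,'s2.png'); c=cam('wrist')
g=a['color']; k=c['color']
cv2.imwrite('pics/d.png',np.hstack([cv2.resize(g[120:300,180:340],(356,400),interpolation=2),cv2.resize(k[0:300,150:420],(360,400),interpolation=2)])[:,:,::-1])
```

```text
[[ 0.5839 -0.0149  0.1193]
 [ 0.5844 -0.015   0.1199]
 [ 0.5846 -0.0151  0.1202]
 [ 0.5847 -0.0152  0.1203]
 [ 0.5846 -0.0153  0.1203]
 [ 0.5845 -0.0153  0.1202]
 [ 0.5844 -0.0153  0.12  ]
 [ 0.5842 -0.0153  0.1199]
 [ 0.5841 -0.0154  0.1197]
 [ 0.584  -0.0154  0.1196]
 [ 0.5839 -0.0154  0.1195]
 [ 0.5838 -0.0154  0.1194]
 [ 0.5838 -0.0153  0.1193]
 [ 0.5838 -0.0153  0.1192]
 [ 0.5838 -0.0153  0.1192]
 [ 0.5838 -0.0153  0.1192]] [0.12 0.11 0.1  0.09 0.09 0.09 0.09 0.09 0.08 0.09 0.09 0.09 0.09 0.09
 0.09 0.09]
[[ 0.5838 -0.0153  0.1192]
 [ 0.5838 -0.0153  0.1192]] [0.09 0.1 ]
[ 0.58378802 -0.01530031  0.11916467] 0.09393155386215213 [ 0.0008016  -0.00078663  0.00046481] 0.0016394148864089504
[[-1.67670330e-03  9.99998588e-01 -1.13702953e-04]
 [ 9.99998593e-01  1.67670971e-03  5.62656911e-05]
 [ 5.64562585e-05 -1.13608452e-04 -9.99999992e-01]]
```

View pics/d.png

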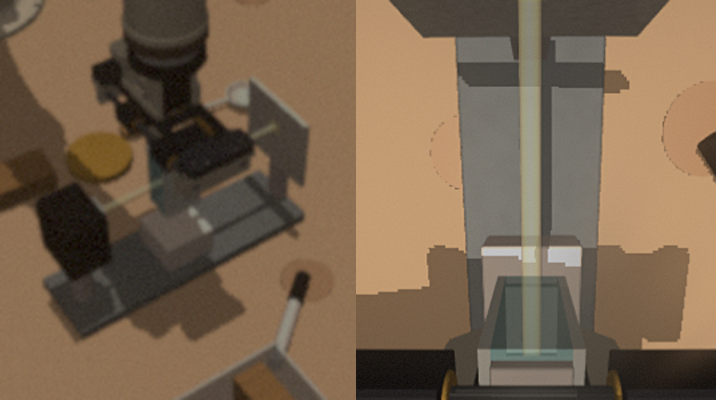

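View pics/s2.png

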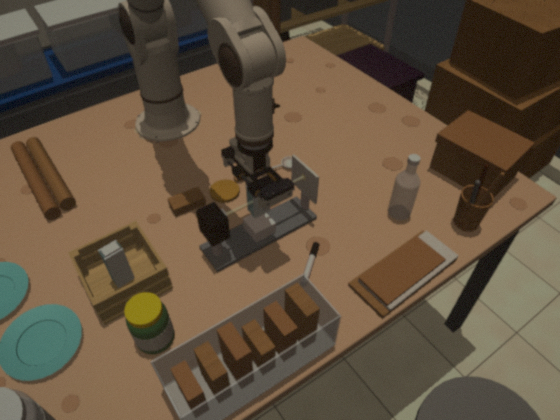

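The left crop shows the beam entering the upright cell at its middle. The wrist crop shows the beam at column ~532, between window edges at ~507 and ~558. In the full view the tall cell stands in the crate at (115,262), and the jar and bottle are upright. Pose error is under 1 mm.

```bash
python3 -c "
from cell import ctrl; print(ctrl.close_job())"
```

```text
the job is handed in; nothing more can be done
None
```

I handed the job in with the tall cell in the crate and the short cell held upright by its frosted faces over the platform, beam through the middle of both windows (under 1 mm off by my measurements), jar and bottle still standing.

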